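# Raise the ratchet display stand three clicks and set the exhibit on it

## Robot

A 6-joint arm with a two-finger parallel gripper is mounted at the origin on the work surface. World frame = base frame: x ahead of the robot, y to its left, z up, the work surface at z = 0. Lengths are in m, angles in degrees, forces in N, time in s.
With the tool pointing down it reaches from about 0.325 to 0.875 m from the base axis. Payload 4.4 kg.
Tool frame: the origin (TCP) lies at the very end of the fingers, on their centre line; the grasp point (between the pads) lies 19 mm behind it (manip.grip_point_offset is the distance from the TCP to the grasp point, in m); z points along the fingers, y is the line along which they close (so a half turn about z gives the same grasp; the last joint's range is limited). The gripper opens to 85 mm and grips with 20 to 120 N. Pads are 22 mm wide; open, the fingers measure 114 mm over their backs; the gripper's body (76 mm by 85 mm) begins 54 mm behind the grasp point. The pads swing forward as they close: fully open they stand 13 mm farther back than shut.
Start: joints at [-76.06, 11.837, 88.321, -0, 79.842, -8.623], TCP at [0.221, -0.531, 0.231] pointing down, gripper open.
Joint ranges: [-156.59, 156.59], [-49.26, 127.26], [12.9, 141.05], [-63.56, 243.56], [4.71, 150.69], [-161.64, 161.64]. Speed limits (degrees/s): [159.86, 159.86, 180, 180, 180, 180].

## Interface

Orientations are given as a 3x3 rotation matrix whose columns are the frame's x, y, z axes.
In Python, from cell import status, cams, job, manip gives the robot as it stands.
- The arm moves only by the tool send_rows, never from a script. Its argument "targets" is one flat list of numbers, 7 for each row, row after row: the shift along the tool's x, y, z scaled (see below), then the turn, a rotation vector about the tool's x, y, z scaled (see below), then the finger opening in mm, from 0 to 85.4. A call has 1 to 20 rows; each row is the pose to reach, as a shift and turn from the pose commanded when the call began, along the tool's axes at that moment; what a row does not reach only later rows make up. The controller multiplies each number of a shift by 0.8 m and each number of a turn by 60 degrees. A row lasts 1/10 s, in which the tool goes at most 50 mm and 8.59 degrees, less where a joint would pass 70% of its speed; a pose out of reach is approached as far as the arm can. A call with a number of a shift or a turn outside -1 to 1 is refused whole. A call with a gripper value outside its range is refused whole. The fingers move at their own pace and stop on an object; the grip force is fixed at half the most. Time passes only in rows, so rows that repeat a pose let the fingers close. It gives the time, the measured TCP pose, the force, the opening and the grip force at its end, in the units of the state.
- status.observe(): the state, without advancing time (a new reading comes with each control period).
- cams.read_camera(name): name is "side" or "top" or "wrist"; returns a dict with "image" (400x640x3 uint8, red, green, blue), "fx", "fy", "cx", "cy" (pixels), "D" ([k1, k2, p1, p2, k3] as OpenCV has them; the pictures are not rectified), "R" (3x3) and "t" (3): a world point X has camera coordinates R X + t. Camera axes: x right, y down, z forward; pixel columns grow to the right and rows downward; lengths in m; the calibration is good to about 2 mm. A picture is of the moment at which its call begins. There is no depth.
- job.hand_in(): hands the job in; it is judged then, once.
The state is a dict: "time_s": time; "joint_pos": joint angles; "qd": joint speeds; "effort": joint torques, N m; "position": TCP position; "tcp_rot": TCP orientation; "contact_force": force on the tool from outside, world axes, zero at the start; "ft_torque": the same for the moment, N m; "grip_width": opening from 0.0 (shut) to 1.0 (fully open); "finger_force": force on a finger pad.
Only numpy, scipy, OpenCV 4.12 (cv2) and the standard library are available. Lean on these libraries where they do the work, as an engineer would, in place of code of your own. Each camera call takes 0.05 s, during which the arm holds its last target. There are 200 camera calls.

## Task

The display stand's ratchet column is too low for the exhibit: pull its platform up by exactly three clicks of the catch from where it stands now, no fewer and no more, and let it rest in that notch, without forcing the column down against its catch. Then pick up the turned wooden figure and set it gently, upright, on the middle of the platform, leaving the other things where they are.

Things in the scene. Friction and masses are not known exactly. Their poses are not given: they have to be found in the camera images.
- stand: Grey steel display stand, fixed to the table; origin at the middle of the underside of its 130 x 130 x 10 mm base plate, z up. In its middle an upright guide (34 x 39 mm, 135 mm high, open on the +x side); on that side a bracket with the catch, 135 mm high, reaching to x = 70 mm. Both end 30 mm or more below the platform's underside.
- column: 20 mm square steel column with the platform, 0.3 to 0.55 kg, sliding up and down in the guide; origin and axes as the stand's when in its lowest notch. Saw teeth 5 mm deep on its +x face, NOT evenly spaced: gaps of 10 to 20 mm. It starts in any of the lower notches. Let go, it sinks onto the notch last clicked and stays; the catch keeps it from going down. Hard stop at 118 mm of travel.
- guide_top (a point): Middle of the guide's top, 135 mm up. Feel of the clicks: over the last 6 mm a tooth ramp pushes the catch back and the pull needed climbs to some 6 to 12 N above the column's weight (plus 1 N of rubbing); then it drops back suddenly as the tooth's tip passes, and within 2 mm more the catch snaps in under it (the click). Between ramps the column runs free.
- platform (a point): Centre of the top face of the flat aluminium platform on the column: 56 x 56 mm, 16 mm thick, sides parallel to the stand's x and y axes (which are this point's axes); only the 20 mm column lies below it. It is gripped from above, by its sides facing the stand's +y and -y, to raise the column, and the figure goes on it.
- catch: Sprung flat brass catch (pawl), 14 mm wide, 3 mm thick, sliding along the stand's x axis in the bracket and engaging the teeth 125 mm above the table; a round 14 mm pull knob on its outer end. Origin as the stand's. It works by itself. The column must not be forced down on it (over 35 N).
- figure_mid (a point): Middle of the exhibit, half-way up (40 mm above its foot, on its axis; z along the axis): turned figure of pale wood like a big chess pawn, 81 mm high, about 0.1 kg, loose on the table. Foot 38 mm across and 9 mm thick, straight round body 26 mm across from 14 to 50 mm above the foot, narrow neck, ball head 29 mm across. The robot can grip it by the straight body.
- figure: The same wooden figure; origin at the middle of the underside of its foot.
- jar: Bystander: round white jar with lid, 48 mm across, 62 mm high; origin in the middle of its underside. Leave it.
- tin: Bystander: round metal tin, 44 mm across, 75 mm high; origin in the middle of its underside. Leave it.
- tape: Bystander: roll of clear tape lying flat, 90 mm across, 20 mm high; origin in the middle of its underside. Leave it.
- disc_case: Bystander: flat clear disc case, 125 x 142 x 10 mm; origin in the middle of its underside. Leave it.
Mind the look-alikes: they are no part of the job. Of the things like the figure, leave any that is green; of the rest the smaller one is meant.

How it is judged:
By the outcome, as a careful person would: the job done as asked, in the order asked, and still so for the second after the job is handed in, with the robot touching nothing.
It also fails if it takes over 72 s, if anything falls off the work surface, if the arm or the gripper's body presses on something with over 40 N, if the wrist force passes 120 N, or if a joint passes its speed limit or range.

## Working session

There is one attempt and no reset: what is moved stays moved. The work goes in short steps, Python scripts to look and compute and a tool call to move; the robot and the scene stay as the last step left them, time stands still between calls to the robot, and variables do not carry over. Pictures are saved under pics/ and viewed, at most 10 in all, crops included, and the job is handed in when it is done.

Besides the shell and the picture viewer there is one more tool, called after "Request:" by a JSON object that holds its "op" and its "data". send_rows: Moves the arm, as the interface text tells. Shifts and turns lie within -1 to 1; 1 stands for 0.8 m of shift or 60 degrees of turn. Its arguments: {"type":"object","properties":{"targets":{"type":"array","items":{"type":"number"}}},"required":["targets"]}

```bash
mkdir -p pics; ls; python3 - <<'E'
from cell import status,cams
import cv2,numpy as np
s=status.observe()
print({k:np.round(v,3).tolist() for k,v in s.items()})
for n in("side","top"):
    c=cams.read_camera(n)
    cv2.imwrite(f"pics/{n}0.png",c["image"][:,:,::-1])
    print(n,{k:np.round(c[k],4).tolist() for k in c if k!="image"})
E
```

```text
pics
{'time_s': 0.0, 'joint_pos': [-76.059, 11.885, 88.405, -0.001, 79.841, -8.623], 'qd': [-0.013, 0.064, -0.043, 0.01, -0.095, -0.101], 'effort': [0.001, -38.303, -29.16, 0.0, 0.01, 0.0], 'position': [0.22, -0.53, 0.23], 'tcp_rot': [[0.923, 0.384, -0.001], [0.384, -0.923, 0.002], [0.0, -0.002, -1.0]], 'contact_force': [-0.131, -0.635, -0.391], 'ft_torque': [-0.017, -0.055, -0.071], 'finger_force': 0.0, 'grip_width': 1.001}
side {'fx': 372.5984, 'fy': 372.5984, 'cx': 323.947, 'cy': 195.292, 'D': [-0.0036, 0.0, 0.0, 0.0, 0.0], 'R': [[-0.8083, -0.5887, -0.0114], [-0.4245, 0.5961, -0.6815], [0.408, -0.546, -0.7317]], 't': [0.4566, 0.3366, 0.6638]}
top {'fx': 512.5427, 'fy': 512.5427, 'cx': 317.1972, 'cy': 198.7498, 'D': [-0.0212, 0.0, 0.0, 0.0, 0.0], 'R': [[0.024, -0.9997, 0.0073], [-0.9914, -0.0248, -0.1285], [0.1286, -0.0041, -0.9917]], 't': [-0.0435, 0.5749, 1.4754]}
```

View pics/side0.png

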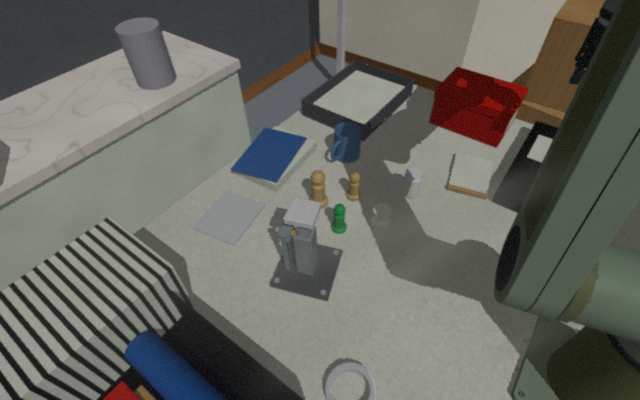

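View pics/top0.png

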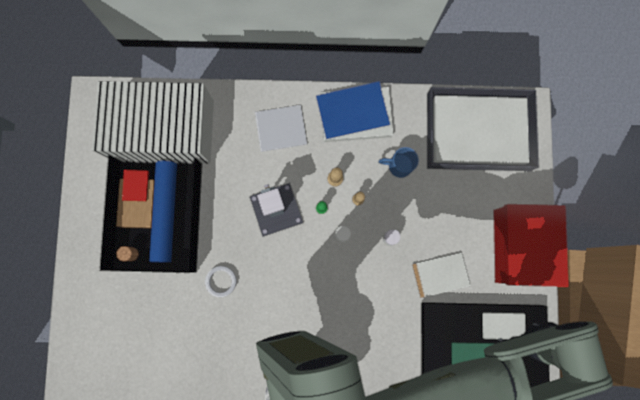

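Side view: large wooden figure at (318,187), small wooden one at (354,186), green one at (339,218), stand at (305,250) with its platform at (302,213), knob side to the left. In the top view: large (335,176), small (359,198), green (321,207), platform (271,201). Candidates are those three figures; by the description I want the small wooden one. I'll check it in close crops.

```bash
python3 - <<'E'
import cv2
a=cv2.imread("pics/side0.png")[160:310,255:375]; b=cv2.imread("pics/top0.png")[160:245,240:380]
cv2.imwrite("pics/sc.png",cv2.resize(a,None,fx=4,fy=4,interpolation=cv2.INTER_CUBIC))
cv2.imwrite("pics/tc.png",cv2.resize(b,None,fx=5.5,fy=5.5,interpolation=cv2.INTER_CUBIC))
E
```

```text
(no output)
```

View pics/sc.png

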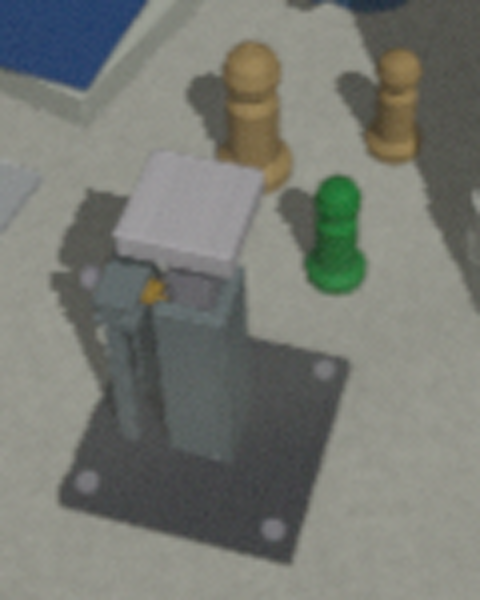

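View pics/tc.png

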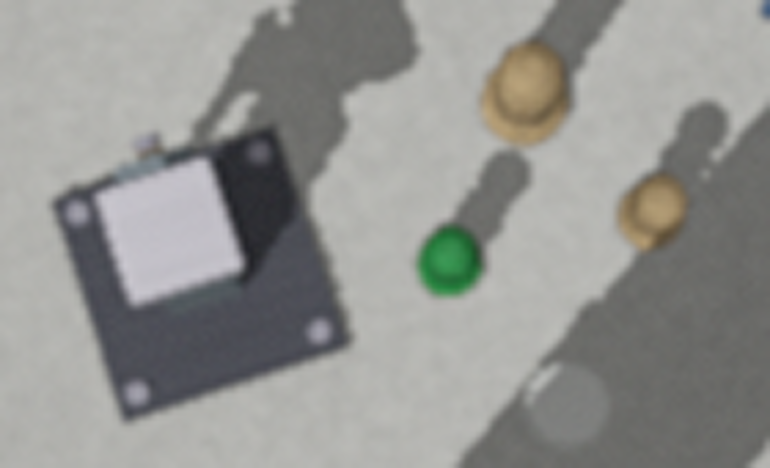

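```bash
cat > h.py <<'E'
import cv2,numpy as np
from scipy.optimize import least_squares
from scipy.spatial.transform import Rotation as Ro
from cell import status,cams
def proj(c,P):
    K=np.array([[c["fx"],0,c["cx"]],[0,c["fy"],c["cy"]],[0,0,1]])
    return cv2.projectPoints(np.atleast_2d(P).astype(float),cv2.Rodrigues(np.array(c["R"]))[0],np.array(c["t"],float),K,np.array(c["D"],float))[0][:,0]
S=lambda uv:(np.array(uv,float)+.5)/4-.5+[255,160]
T=lambda uv:(np.array(uv,float)+.5)/5.5-.5+[240,160]
def stand(p,hx,z): # corners ++ , +-, --, -+
    c,s=np.cos(p[2]),np.sin(p[2]); q=np.array([[1,1],[1,-1],[-1,-1],[-1,1]])*hx
    return np.c_[q@np.array([[c,s],[-s,c]])+p[:2],np.full(4,z)]
E
python3 - <<'E'
from h import *
cs,ct=cams.read_camera("side"),cams.read_camera("top")
pt=T([(97,192),(208,157),(244,268),(133,306)]); ps=S([(116,237),(155,153),(265,172),(234,264)])
bt=T([(53,204),(275,127),(349,344),(127,420)]); bs=S([(348,357),(290,562),(62,500)])
# which side corner is which: check by projection
p0=[.63,.1,.33,.18]
print("side base guess",(proj(cs,stand(p0,.065,.01))-[255,160])*4)
print("side plat guess",(proj(cs,stand(p0,.028,.18))-[255,160])*4)
def res(p,full=False):
    B=stand(p,.065,.01);P=stand(p,.028,p[3])
    d=lambda c,X,m:np.array([np.linalg.norm(m-x,axis=1).min() for x in proj(c,X)])
    r=[proj(ct,B)-bt,proj(ct,P)-pt]
    for X,m in((B,bs),(P,ps)):
        q=proj(cs,X); r.append(np.array([x-q[np.linalg.norm(q-x,axis=1).argmin()] for x in m]))
    return r if full else np.concatenate(r).ravel()
r=least_squares(res,p0,loss="soft_l1");print("stand",r.x[:2],np.degrees(r.x[2]),"h",r.x[3]);[print(np.round(k,1).tolist()) for k in res(r.x,1)]
def fr(p):
    return np.r_[proj(ct,[[*p,.0665],[*p,.003]])-T([(661,203),(650,217)]),proj(cs,[[*p,.0665],[*p,0]])-S([(400,70),(394,141)])].ravel()
f=least_squares(fr,[.7,-.1]);print("fig",f.x,np.round(f.fun,1))
def pt1(tc,sc,z):
    return least_squares(lambda p:np.r_[proj(ct,[[*p,z]])-T([tc]),proj(cs,[[*p,z]])-S([sc])].ravel(),[.7,-.1]).x
print("green",pt1((450,260),(338,190),.06))
o=status.observe();print(o["tcp_rot"],o["position"])
E
```

```text
side base guess [[-70.331727   417.53249054]
 [ 24.00768744 243.51555883]
 [224.8601916  292.17118323]
 [148.36494843 477.19964302]]
side plat guess [[-30.74811602 182.25784367]
 [ 16.37979628 103.11038098]
 [119.06982595 125.80953682]
 [ 76.4066133  207.42757404]]
stand [0.54332591 0.09378553] 20.62642026630677 h 0.19505225557735406
[[-0.9, -0.3], [-0.3, -0.3], [0.3, 0.8], [-0.7, 1.4]]
[[-0.0, 1.2], [-0.1, 0.6], [0.1, 0.3], [0.1, 0.4]]
[[-0.6, 0.9], [-0.4, 2.0], [1.3, 1.0]]
[[0.6, -0.3], [0.4, 0.6], [-0.1, -0.3], [0.6, 0.2]]
fig [ 0.58108197 -0.1525763 ] [ 0.   0.2  0.1  0.5 -0.4 -0.3 -0.1  0. ]
green [ 0.55361527 -0.04670451]
[[ 9.23454898e-01  3.83706830e-01 -3.46438412e-04]
 [ 3.83706918e-01 -9.23453818e-01  1.43072226e-03]
 [ 2.29058030e-04 -1.45413830e-03 -9.99998917e-01]] [ 0.22050593 -0.53052839  0.23053014]
```

Small wooden figure confirmed (side crop (395,105), top crop (652,212)). The larger wooden one is at side crop (252,115), the green one at (338,235). The platform is at (0.543, 0.094), top at about 0.195 m, yaw about 20°. Moving above the platform.

Request:
{"op": "send_rows", "data": {"targets": [0.672,-0.566,0,0,0,0.043,85,0.672,-0.566,0,0,0,0.043,85,0.672,-0.566,0,0,0,0.043,85,0.672,-0.566,0,0,0,0.043,85,0.672,-0.566,0,0,0,0.043,85,0.672,-0.566,0,0,0,0.043,85,0.672,-0.566,0,0,0,0.043,85,0.672,-0.566,0,0,0,0.043,85,0.672,-0.566,0,0,0,0.043,85,0.672,-0.566,0,0,0,0.043,85,0.672,-0.566,0,0,0,0.043,85,0.672,-0.566,0,0,0,0.043,85,0.672,-0.566,0,0,0,0.043,85,0.672,-0.566,0,0,0,0.043,85,0.672,-0.566,0,0,0,0.043,85,0.672,-0.566,0,0,0,0.043,85,0.672,-0.566,0,0,0,0.043,85,0.672,-0.566,0,0,0,0.043,85]}}

```text
time_s: 2.0
position: [0.5428, 0.092, 0.2312]
tcp_rot: [[0.94, 0.34, -0.001], [0.34, -0.94, -0.0], [-0.001, 0.0, -1.0]]
contact_force: [0.4, 0.5, 0.2]
grip_width: 0.997
finger_force: 0.0
```

```bash
python3 - <<'E'
from h import *
o=status.observe();print(o["time_s"],o["position"],np.round(o["tcp_rot"],3).tolist(),o["contact_force"])
c=cams.read_camera("wrist");cv2.imwrite("pics/w1.png",c["image"][:,:,::-1])
p=[.5433,.0938,np.radians(20)]
print(proj(c,stand(p,.028,.195)).round(0).tolist(),proj(c,[o["position"]]))
E
```

```text
2.0 [0.5427742  0.09201261 0.23119507] [[0.94, 0.34, -0.001], [0.34, -0.94, -0.0], [-0.001, 0.0, -1.0]] [0.43432339 0.51121553 0.22058422]
[[257.0, 180.0], [367.0, 179.0], [364.0, 280.0], [262.0, 280.0]] [[315.16382868 262.67724821]]
```

View pics/w1.png

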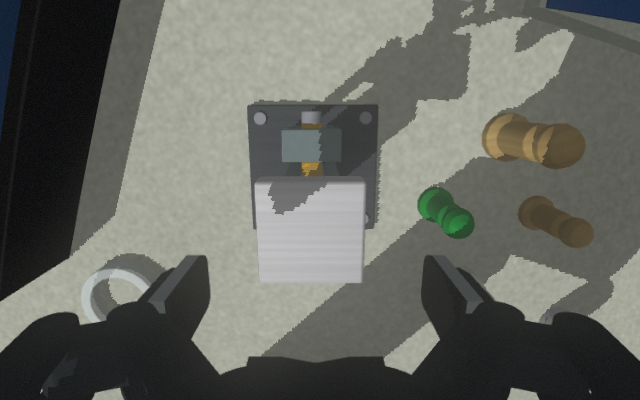

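Wrist view: platform corners (255,181), (366,179), (364,282), (257,282), centred between the fingers to about 2 mm, with parallel edges. Lowering with a 3 mm y correction, then closing.

Request:
{"op": "send_rows", "data": {"targets": [0.0015,-0.0034,0.02,0,0,0,85,0.0015,-0.0034,0.04,0,0,0,85,0.0015,-0.0034,0.06,0,0,0,85,0.0015,-0.0034,0.084,0,0,0,85,0.0015,-0.0034,0.084,0,0,0,85,0.0015,-0.0034,0.084,0,0,0,85]}}

```text
time_s: 2.65
position: [0.5433, 0.0955, 0.1643]
tcp_rot: [[0.94, 0.34, -0.0], [0.34, -0.94, -0.0], [-0.0, -0.0, -1.0]]
contact_force: [0.3, 0.5, 0.8]
grip_width: 0.996
finger_force: 0.0
```

Request:
{"op": "send_rows", "data": {"targets": [0,0,0,0,0,0,40,0,0,0,0,0,0,40,0,0,0,0,0,0,40,0,0,0,0,0,0,40,0,0,0,0,0,0,40,0,0,0,0,0,0,40,0,0,0,0,0,0,40,0,0,0,0,0,0,40,0,0,0,0,0,0,40,0,0,0,0,0,0,40]}}

```text
time_s: 3.65
position: [0.5448, 0.0954, 0.166]
tcp_rot: [[0.94, 0.342, 0.003], [0.342, -0.94, -0.002], [0.002, 0.003, -1.0]]
contact_force: [-0.7, -5.1, 5.8]
grip_width: 0.646
finger_force: 63.4
```

Request:
{"op": "send_rows", "data": {"targets": [0,0,-0.0025,0,0,0,40,0,0,-0.0025,0,0,0,40]}}

```text
time_s: 3.85
position: [0.5447, 0.0954, 0.1661]
tcp_rot: [[0.94, 0.342, 0.003], [0.342, -0.94, -0.002], [0.002, 0.003, -1.0]]
contact_force: [3.3, -4.3, -2.0]
grip_width: 0.645
finger_force: 64.7
```

Request:
{"op": "send_rows", "data": {"targets": [0,0,-0.0025,0,0,0,40,0,0,-0.0025,0,0,0,40]}}

```text
time_s: 4.05
position: [0.5447, 0.0954, 0.1677]
tcp_rot: [[0.94, 0.342, 0.003], [0.342, -0.94, -0.002], [0.002, 0.002, -1.0]]
contact_force: [4.2, -3.5, -4.8]
grip_width: 0.644
finger_force: 64.3
```

Request:
{"op": "send_rows", "data": {"targets": [0,0,-0.0025,0,0,0,40,0,0,-0.0025,0,0,0,40]}}

```text
time_s: 4.25
position: [0.5447, 0.0954, 0.1695]
tcp_rot: [[0.94, 0.342, 0.003], [0.342, -0.94, -0.002], [0.002, 0.002, -1.0]]
contact_force: [4.6, -3.5, -4.9]
grip_width: 0.646
finger_force: 64.4
```

Request:
{"op": "send_rows", "data": {"targets": [0,0,-0.0025,0,0,0,40,0,0,-0.0025,0,0,0,40]}}

```text
time_s: 4.45
position: [0.5447, 0.0954, 0.1707]
tcp_rot: [[0.94, 0.342, 0.002], [0.342, -0.94, -0.002], [0.002, 0.002, -1.0]]
contact_force: [7.3, -4.4, -8.2]
grip_width: 0.645
finger_force: 66.0
```

Request:
{"op": "send_rows", "data": {"targets": [0,0,-0.0025,0,0,0,40,0,0,-0.0025,0,0,0,40]}}

```text
time_s: 4.65
position: [0.5446, 0.0954, 0.1722]
tcp_rot: [[0.94, 0.342, 0.002], [0.342, -0.94, -0.002], [0.002, 0.002, -1.0]]
contact_force: [7.2, -2.9, -9.1]
grip_width: 0.647
finger_force: 66.2
```

Request:
{"op": "send_rows", "data": {"targets": [0,0,-0.0025,0,0,0,40,0,0,-0.0025,0,0,0,40]}}

```text
time_s: 4.85
position: [0.5446, 0.0954, 0.174]
tcp_rot: [[0.94, 0.342, 0.002], [0.342, -0.94, -0.002], [0.001, 0.002, -1.0]]
contact_force: [7.3, -3.6, -10.7]
grip_width: 0.646
finger_force: 66.3
```

Request:
{"op": "send_rows", "data": {"targets": [0,0,-0.0025,0,0,0,40,0,0,-0.0025,0,0,0,40]}}

```text
time_s: 5.05
position: [0.5447, 0.0954, 0.1769]
tcp_rot: [[0.94, 0.342, 0.002], [0.342, -0.94, -0.002], [0.001, 0.002, -1.0]]
contact_force: [5.0, -4.0, -5.0]
grip_width: 0.649
finger_force: 68.7
```

Request:
{"op": "send_rows", "data": {"targets": [0,0,-0.0025,0,0,0,40,0,0,-0.0025,0,0,0,40]}}

```text
time_s: 5.25
position: [0.5447, 0.0954, 0.1794]
tcp_rot: [[0.94, 0.342, 0.002], [0.342, -0.94, -0.002], [0.002, 0.002, -1.0]]
contact_force: [5.2, -4.1, -3.6]
grip_width: 0.644
finger_force: 68.8
```

Request:
{"op": "send_rows", "data": {"targets": [0,0,-0.0025,0,0,0,40,0,0,-0.0025,0,0,0,40]}}

```text
time_s: 5.45
position: [0.5447, 0.0954, 0.1814]
tcp_rot: [[0.94, 0.342, 0.002], [0.342, -0.94, -0.002], [0.002, 0.002, -1.0]]
contact_force: [5.6, -4.0, -4.4]
grip_width: 0.646
finger_force: 68.8
```

Click 1 at z≈0.176. Continuing.

Request:
{"op": "send_rows", "data": {"targets": [0,0,-0.0025,0,0,0,40,0,0,-0.0025,0,0,0,40]}}

```text
time_s: 5.65
position: [0.5447, 0.0954, 0.1835]
tcp_rot: [[0.94, 0.342, 0.003], [0.342, -0.94, -0.002], [0.002, 0.003, -1.0]]
contact_force: [4.8, -3.9, -4.8]
grip_width: 0.643
finger_force: 68.7
```

Request:
{"op": "send_rows", "data": {"targets": [0,0,-0.0025,0,0,0,40,0,0,-0.0025,0,0,0,40]}}

```text
time_s: 5.85
position: [0.5447, 0.0954, 0.1855]
tcp_rot: [[0.94, 0.342, 0.003], [0.342, -0.94, -0.002], [0.002, 0.002, -1.0]]
contact_force: [5.2, -3.8, -4.1]
grip_width: 0.643
finger_force: 68.7
```

Request:
{"op": "send_rows", "data": {"targets": [0,0,-0.0025,0,0,0,40,0,0,-0.0025,0,0,0,40]}}

```text
time_s: 6.05
position: [0.5447, 0.0954, 0.1875]
tcp_rot: [[0.94, 0.342, 0.003], [0.342, -0.94, -0.002], [0.002, 0.003, -1.0]]
contact_force: [4.7, -3.5, -4.8]
grip_width: 0.651
finger_force: 68.7
```

Request:
{"op": "send_rows", "data": {"targets": [0,0,-0.0025,0,0,0,40,0,0,-0.0025,0,0,0,40]}}

```text
time_s: 6.25
position: [0.5447, 0.0954, 0.1895]
tcp_rot: [[0.94, 0.342, 0.002], [0.342, -0.94, -0.002], [0.002, 0.002, -1.0]]
contact_force: [5.3, -4.1, -4.1]
grip_width: 0.644
finger_force: 68.7
```

Request:
{"op": "send_rows", "data": {"targets": [0,0,-0.0025,0,0,0,40,0,0,-0.0025,0,0,0,40]}}

```text
time_s: 6.45
position: [0.5446, 0.0954, 0.1906]
tcp_rot: [[0.94, 0.342, 0.002], [0.342, -0.94, -0.002], [0.002, 0.002, -1.0]]
contact_force: [6.7, -2.9, -7.9]
grip_width: 0.649
finger_force: 68.3
```

Request:
{"op": "send_rows", "data": {"targets": [0,0,-0.0025,0,0,0,40,0,0,-0.0025,0,0,0,40]}}

```text
time_s: 6.65
position: [0.5447, 0.0954, 0.1921]
tcp_rot: [[0.94, 0.342, 0.002], [0.342, -0.94, -0.002], [0.001, 0.002, -1.0]]
contact_force: [7.6, -4.0, -10.3]
grip_width: 0.643
finger_force: 68.0
```

Request:
{"op": "send_rows", "data": {"targets": [0,0,-0.0025,0,0,0,40,0,0,-0.0025,0,0,0,40]}}

```text
time_s: 6.85
position: [0.5447, 0.0954, 0.1939]
tcp_rot: [[0.94, 0.342, 0.002], [0.342, -0.94, -0.002], [0.001, 0.002, -1.0]]
contact_force: [7.9, -3.7, -10.5]
grip_width: 0.647
finger_force: 68.0
```

Request:
{"op": "send_rows", "data": {"targets": [0,0,-0.0025,0,0,0,40,0,0,-0.0025,0,0,0,40]}}

```text
time_s: 7.05
position: [0.5447, 0.0954, 0.1965]
tcp_rot: [[0.94, 0.342, 0.002], [0.342, -0.94, -0.002], [0.001, 0.002, -1.0]]
contact_force: [5.8, -4.3, -5.4]
grip_width: 0.643
finger_force: 69.1
```

Request:
{"op": "send_rows", "data": {"targets": [0,0,-0.0025,0,0,0,40,0,0,-0.0025,0,0,0,40]}}

```text
time_s: 7.25
position: [0.5447, 0.0954, 0.1993]
tcp_rot: [[0.94, 0.342, 0.002], [0.342, -0.94, -0.002], [0.002, 0.002, -1.0]]
contact_force: [5.0, -4.2, -4.4]
grip_width: 0.645
finger_force: 69.2
```

Request:
{"op": "send_rows", "data": {"targets": [0,0,-0.0025,0,0,0,40,0,0,-0.0025,0,0,0,40]}}

```text
time_s: 7.45
position: [0.5447, 0.0954, 0.2014]
tcp_rot: [[0.94, 0.342, 0.002], [0.342, -0.94, -0.002], [0.002, 0.003, -1.0]]
contact_force: [4.8, -3.9, -5.0]
grip_width: 0.644
finger_force: 69.2
```

Click 2 at z≈0.196. On to the third.

Request:
{"op": "send_rows", "data": {"targets": [0,0,-0.0025,0,0,0,40,0,0,-0.0025,0,0,0,40]}}

```text
time_s: 7.65
position: [0.5447, 0.0954, 0.2034]
tcp_rot: [[0.94, 0.342, 0.002], [0.342, -0.94, -0.002], [0.002, 0.002, -1.0]]
contact_force: [4.5, -3.5, -4.5]
grip_width: 0.644
finger_force: 69.2
```

Request:
{"op": "send_rows", "data": {"targets": [0,0,-0.0025,0,0,0,40,0,0,-0.0025,0,0,0,40]}}

```text
time_s: 7.85
position: [0.5447, 0.0954, 0.2054]
tcp_rot: [[0.94, 0.342, 0.002], [0.342, -0.94, -0.002], [0.002, 0.003, -1.0]]
contact_force: [4.9, -4.2, -4.7]
grip_width: 0.647
finger_force: 69.1
```

Request:
{"op": "send_rows", "data": {"targets": [0,0,-0.0025,0,0,0,40,0,0,-0.0025,0,0,0,40]}}

```text
time_s: 8.05
position: [0.5447, 0.0954, 0.2074]
tcp_rot: [[0.94, 0.342, 0.002], [0.342, -0.94, -0.002], [0.002, 0.003, -1.0]]
contact_force: [4.7, -3.9, -4.3]
grip_width: 0.64
finger_force: 69.1
```

Request:
{"op": "send_rows", "data": {"targets": [0,0,-0.0025,0,0,0,40,0,0,-0.0025,0,0,0,40]}}

```text
time_s: 8.25
position: [0.5447, 0.0954, 0.2094]
tcp_rot: [[0.94, 0.342, 0.002], [0.342, -0.94, -0.002], [0.002, 0.002, -1.0]]
contact_force: [4.8, -3.4, -4.4]
grip_width: 0.648
finger_force: 69.1
```

Request:
{"op": "send_rows", "data": {"targets": [0,0,-0.0025,0,0,0,40,0,0,-0.0025,0,0,0,40]}}

```text
time_s: 8.45
position: [0.5447, 0.0954, 0.2106]
tcp_rot: [[0.94, 0.342, 0.002], [0.342, -0.94, -0.002], [0.002, 0.002, -1.0]]
contact_force: [6.7, -3.2, -7.7]
grip_width: 0.645
finger_force: 68.7
```

Request:
{"op": "send_rows", "data": {"targets": [0,0,-0.0025,0,0,0,40,0,0,-0.0025,0,0,0,40]}}

```text
time_s: 8.65
position: [0.5446, 0.0954, 0.212]
tcp_rot: [[0.94, 0.342, 0.002], [0.342, -0.94, -0.002], [0.001, 0.002, -1.0]]
contact_force: [7.6, -3.5, -10.2]
grip_width: 0.651
finger_force: 68.4
```

Request:
{"op": "send_rows", "data": {"targets": [0,0,-0.0025,0,0,0,40,0,0,-0.0025,0,0,0,40]}}

```text
time_s: 8.85
position: [0.5446, 0.0954, 0.2137]
tcp_rot: [[0.94, 0.342, 0.002], [0.342, -0.94, -0.002], [0.001, 0.002, -1.0]]
contact_force: [8.2, -4.2, -11.0]
grip_width: 0.649
finger_force: 68.4
```

Request:
{"op": "send_rows", "data": {"targets": [0,0,-0.0025,0,0,0,40,0,0,-0.0025,0,0,0,40]}}

```text
time_s: 9.05
position: [0.5447, 0.0954, 0.2162]
tcp_rot: [[0.94, 0.342, 0.002], [0.342, -0.94, -0.002], [0.001, 0.002, -1.0]]
contact_force: [5.1, -4.2, -4.8]
grip_width: 0.647
finger_force: 69.1
```

Third drop seen at z≈0.216. Going 2.4 mm past it for the catch to snap in, then lowering gently.

Request:
{"op": "send_rows", "data": {"targets": [0,0,-0.003,0,0,0,40,0,0,-0.003,0,0,0,40,0,0,-0.003,0,0,0,40]}}

```text
time_s: 9.35
position: [0.5447, 0.0954, 0.2196]
tcp_rot: [[0.94, 0.342, 0.002], [0.342, -0.94, -0.002], [0.002, 0.002, -1.0]]
contact_force: [5.1, -4.1, -5.5]
grip_width: 0.649
finger_force: 69.2
```

Request:
{"op": "send_rows", "data": {"targets": [0,0,0.00125,0,0,0,40,0,0,0.00125,0,0,0,40]}}

```text
time_s: 9.55
position: [0.5447, 0.0954, 0.2186]
tcp_rot: [[0.94, 0.342, 0.002], [0.342, -0.94, -0.002], [0.002, 0.002, -1.0]]
contact_force: [4.5, -4.1, -4.7]
grip_width: 0.642
finger_force: 69.2
```

Request:
{"op": "send_rows", "data": {"targets": [0,0,0.00125,0,0,0,40,0,0,0.00125,0,0,0,40]}}

```text
time_s: 9.75
position: [0.5447, 0.0954, 0.2176]
tcp_rot: [[0.94, 0.342, 0.002], [0.342, -0.94, -0.002], [0.002, 0.003, -1.0]]
contact_force: [5.7, -3.6, -4.6]
grip_width: 0.652
finger_force: 69.2
```

Request:
{"op": "send_rows", "data": {"targets": [0,0,0.00125,0,0,0,40,0,0,0.00125,0,0,0,40]}}

```text
time_s: 9.95
position: [0.5447, 0.0954, 0.2166]
tcp_rot: [[0.94, 0.342, 0.002], [0.342, -0.94, -0.002], [0.002, 0.003, -1.0]]
contact_force: [5.4, -3.8, -5.4]
grip_width: 0.643
finger_force: 69.2
```

Request:
{"op": "send_rows", "data": {"targets": [0,0,0.00125,0,0,0,40,0,0,0.00125,0,0,0,40]}}

```text
time_s: 10.15
position: [0.5447, 0.0954, 0.2162]
tcp_rot: [[0.94, 0.342, 0.003], [0.342, -0.94, -0.002], [0.002, 0.003, -1.0]]
contact_force: [4.3, -3.4, -3.5]
grip_width: 0.642
finger_force: 69.5
```

Request:
{"op": "send_rows", "data": {"targets": [0,0,0.00125,0,0,0,40,0,0,0.00125,0,0,0,40]}}

```text
time_s: 10.35
position: [0.5447, 0.0954, 0.2161]
tcp_rot: [[0.94, 0.342, 0.003], [0.342, -0.94, -0.002], [0.002, 0.003, -1.0]]
contact_force: [1.9, -5.1, 0.5]
grip_width: 0.645
finger_force: 69.9
```

Resting on the catch (weight unloaded at z=0.2161, a rise of 50 mm). Releasing, backing off, and moving over the figure.

Request:
{"op": "send_rows", "data": {"targets": [0,0,0,0,0,0,85,0,0,0,0,0,0,85,0,0,0,0,0,0,85,0,0,0,0,0,0,85,0,0,0,0,0,0,85,0,0,0,0,0,0,85,0,0,-0.02,0,0,0,85,0,0,-0.05,0,0,0,85,0,0,-0.08,0,0,0,85,0,0,-0.08,0,0,0,85,0,0,-0.08,0,0,0,85]}}

```text
time_s: 11.45
position: [0.5437, 0.0964, 0.2798]
tcp_rot: [[0.94, 0.342, 0.001], [0.342, -0.94, 0.0], [0.001, 0.0, -1.0]]
contact_force: [-0.7, 0.1, -0.1]
grip_width: 0.998
finger_force: 0.0
```

Request:
{"op": "send_rows", "data": {"targets": [-0.0614,0.3076,0,0,0,0,85,-0.0614,0.3076,0,0,0,0,85,-0.0614,0.3076,0,0,0,0,85,-0.0614,0.3076,0,0,0,0,85,-0.0614,0.3076,0,0,0,0,85,-0.0614,0.3076,0,0,0,0,85,-0.0614,0.3076,0.05,0,0,0,85,-0.0614,0.3076,0.1,0,0,0,85,-0.0614,0.3076,0.13,0,0,0,85,-0.0614,0.3076,0.13,0,0,0,85,-0.0614,0.3076,0.13,0,0,0,85]}}

```text
time_s: 12.55
position: [0.5808, -0.1509, 0.1746]
tcp_rot: [[0.94, 0.342, -0.002], [0.342, -0.94, 0.001], [-0.002, -0.002, -1.0]]
contact_force: [0.6, -0.3, 0.3]
grip_width: 0.995
finger_force: 0.0
```

```bash
python3 - <<'E'
from h import *
o=status.observe();print(o["time_s"],o["position"],o["contact_force"])
c=cams.read_camera("wrist");cv2.imwrite("pics/w2.png",c["image"][:,:,::-1])
s=cams.read_camera("side");cv2.imwrite("pics/s2.png",cv2.resize(s["image"][150:270,250:400,::-1],None,fx=4,fy=4,interpolation=cv2.INTER_CUBIC))
f=[.5811,-.1526]
for z in(0,.0665):print("fig wrist",proj(c,[[*f,z]]))
for h in(.235,.245,.255):print(h,((proj(s,stand([.5433,.0945,np.radians(20)],.028,h))-[250,150])*4).round(0).tolist())
E
```

```text
12.55 [ 0.58083891 -0.15093514  0.17455445] [ 0.58359871 -0.26724953  0.32988532]
fig wrist [[317.46587063 180.27372118]]
fig wrist [[317.83167855 199.19072752]]
0.235 [[122.0, 219.0], [165.0, 131.0], [282.0, 154.0], [245.0, 245.0]]
0.245 [[120.0, 204.0], [164.0, 116.0], [282.0, 139.0], [244.0, 230.0]]
0.255 [[118.0, 188.0], [162.0, 100.0], [281.0, 123.0], [243.0, 214.0]]
```

View pics/w2.png

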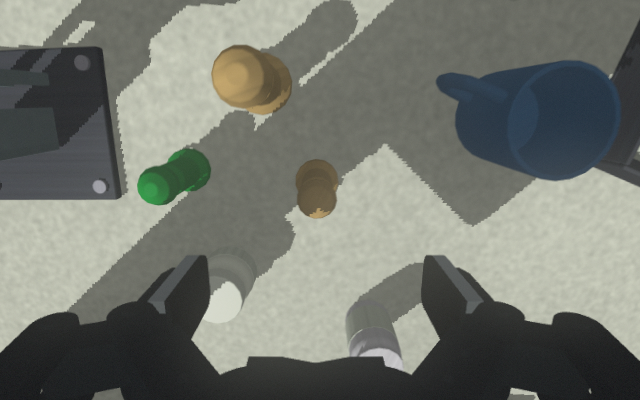

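View pics/s2.png

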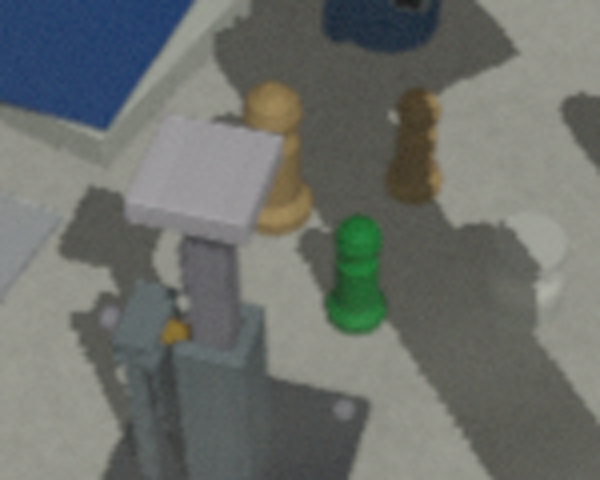

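Wrist view: the small wooden figure's foot is at (316,178) and its head at (317,201), as predicted, and the neighbours are clear of the fingers. Side crop: platform corners (175,116), (284,138), (244,230), (127,207), so the top is at about 0.245 m and it holds. Descending and gripping.

Request:
{"op": "send_rows", "data": {"targets": [-0.0004,0.002,0.05,0,0,0,85,-0.0004,0.002,0.1,0,0,0,85,-0.0004,0.002,0.14,0,0,0,85,-0.0004,0.002,0.17,0,0,0,85,-0.0004,0.002,0.185,0,0,0,85,-0.0004,0.002,0.197,0,0,0,85,-0.0004,0.002,0.197,0,0,0,85,-0.0004,0.002,0.197,0,0,0,85]}}

```text
time_s: 13.45
position: [0.5831, -0.1538, 0.0195]
tcp_rot: [[0.94, 0.342, 0.003], [0.342, -0.94, -0.001], [0.002, 0.002, -1.0]]
contact_force: [0.0, -0.6, 0.8]
grip_width: 0.999
finger_force: 0.0
```

Request:
{"op": "send_rows", "data": {"targets": [0,0,0,0,0,0,40,0,0,0,0,0,0,30,0,0,0,0,0,0,10,0,0,0,0,0,0,10,0,0,0,0,0,0,10,0,0,0,0,0,0,10,0,0,0,0,0,0,10,0,0,0,0,0,0,10,0,0,0,0,0,0,10,0,0,0,0,0,0,10,0,0,0,0,0,0,10,0,0,0,0,0,0,10]}}

```text
time_s: 14.65
position: [0.5822, -0.1535, 0.0185]
tcp_rot: [[0.94, 0.342, 0.001], [0.342, -0.94, -0.0], [0.001, 0.001, -1.0]]
contact_force: [-0.3, -0.8, 5.7]
grip_width: 0.285
finger_force: 59.2
```

Request:
{"op": "send_rows", "data": {"targets": [0,0,-0.02,0,0,0,10,0,0,-0.06,0,0,0,10,0,0,-0.11,0,0,0,10,0,0,-0.16,0,0,0,10,0,0,-0.21,0,0,0,10,0,0,-0.26,0,0,0,10,0,0,-0.31,0,0,0,10,0,0,-0.346,0,0,0,10,0,0,-0.346,0,0,0,10,0,0,-0.346,0,0,0,10,0,0,-0.346,0,0,0,10]}}

```text
time_s: 15.75
position: [0.5804, -0.1527, 0.2923]
tcp_rot: [[0.94, 0.342, -0.004], [0.342, -0.94, 0.002], [-0.003, -0.003, -1.0]]
contact_force: [-0.1, -0.3, -0.9]
grip_width: 0.287
finger_force: 58.9
```

```bash
python3 - <<'E'
from h import *
o=status.observe();R=np.array(o["tcp_rot"]);p=o["position"];print(p,R.round(4).tolist(),o["contact_force"])
print((R.T@(np.array([.544,.0945,p[2]])-p)/.8).round(4))
E
```

```text
[ 0.58037164 -0.15273718  0.2922783 ] [[0.9398, 0.3417, -0.0042], [0.3417, -0.9398, 0.0017], [-0.0034, -0.003, -1.0]] [-0.06706192 -0.2864203  -0.92618412]
[ 0.0629 -0.306   0.0007]
```

Request:
{"op": "send_rows", "data": {"targets": [0.003,-0.015,0,0,0,0,10,0.009,-0.045,0,0,0,0,10,0.016,-0.08,0,0,0,0,10,0.025,-0.12,0,0,0,0,10,0.033,-0.16,0,0,0,0,10,0.041,-0.2,0,0,0,0,10,0.049,-0.24,0,0,0,0,10,0.056,-0.27,0,0,0,0,10,0.06,-0.29,0,0,0,0,10,0.062,-0.3,0,0,0,0,10,0.063,-0.306,0,0,0,0,10,0.063,-0.306,0,0,0,0,10,0.063,-0.306,0,0,0,0,10,0.063,-0.306,0,0,0,0,10]}}

```text
time_s: 17.15
position: [0.5456, 0.0931, 0.2946]
tcp_rot: [[0.94, 0.34, -0.0], [0.34, -0.94, -0.0], [-0.0, 0.0, -1.0]]
contact_force: [0.5, -0.2, -0.9]
grip_width: 0.288
finger_force: 59.0
```

```bash
python3 - <<'E'
from h import *
o=status.observe();print(o["time_s"],o["position"],np.round(o["tcp_rot"],4).tolist(),o["contact_force"])
c=cams.read_camera("wrist")
s=cams.read_camera("side")
b=cv2.resize(s["image"][130:230,250:370,::-1],None,fx=4,fy=4,interpolation=cv2.INTER_CUBIC)
a=cv2.resize(c["image"][130:400,:,::-1],None,fx=.74,fy=.74); a=np.vstack([a,np.zeros((200,a.shape[1],3),np.uint8)])[:400,:320*0+a.shape[1]]
im=np.hstack([b,a[:, 80:400]]);print(im.shape);cv2.imwrite("pics/s3.png",im)
p=np.array(o["position"])
print(((proj(s,[p+[0,0,-.0185],p+[0,0,-.0185+.0665]])-[250,130])*4).round(0).tolist())
print(((proj(s,stand([.5434,.0949,np.radians(20)],.028,.245))-[250,130])*4).round(0).tolist())
E
```

```text
17.15 [0.5456419  0.09308305 0.29464661] [[0.9403, 0.3404, -0.0], [0.3404, -0.9403, -0.0003], [-0.0001, 0.0003, -1.0]] [ 0.51457789 -0.23780022 -0.92568067]
(400, 800, 3)
[[196.0, 196.0], [186.0, 75.0]]
[[119.0, 284.0], [163.0, 196.0], [281.0, 219.0], [243.0, 310.0]]
```

View pics/s3.png

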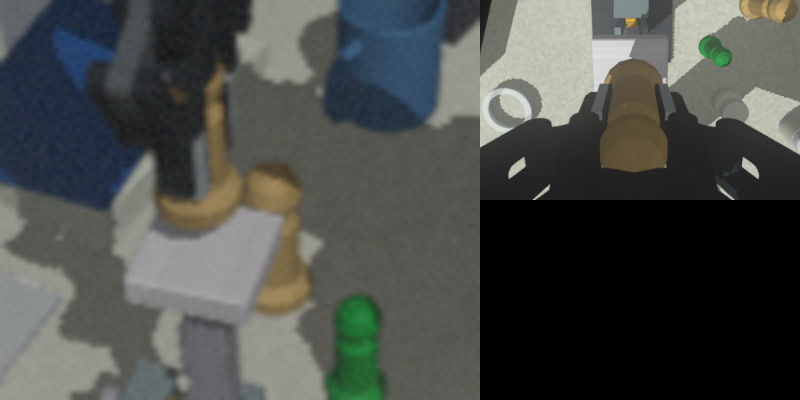

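Side crop: the figure hangs upright, foot centre near (201,201), over the platform with corners (175,196), (284,218), (244,310), (127,287). Lowering, then touching down in small steps.

Request:
{"op": "send_rows", "data": {"targets": [-0.0013,-0.0023,0.01,0,0,0,10,-0.0013,-0.0023,0.018,0,0,0,10,-0.0013,-0.0023,0.025,0,0,0,10,-0.0013,-0.0023,0.03,0,0,0,10,-0.0013,-0.0023,0.03,0,0,0,10,-0.0013,-0.0023,0.03,0,0,0,10,-0.0013,-0.0023,0.03,0,0,0,10]}}

```text
time_s: 17.95
position: [0.5439, 0.0954, 0.2709]
tcp_rot: [[0.94, 0.342, 0.0], [0.342, -0.94, -0.0], [0.0, 0.0, -1.0]]
contact_force: [1.0, -0.2, -0.6]
grip_width: 0.289
finger_force: 59.0
```

Request:
{"op": "send_rows", "data": {"targets": [0,0,0.00125,0,0,0,10,0,0,0.00125,0,0,0,10]}}

```text
time_s: 18.15
position: [0.5438, 0.0954, 0.2696]
tcp_rot: [[0.94, 0.342, -0.0], [0.342, -0.94, 0.0], [-0.0, -0.0, -1.0]]
contact_force: [-0.0, -0.5, -1.0]
grip_width: 0.283
finger_force: 59.0
```

Request:
{"op": "send_rows", "data": {"targets": [0,0,0.00125,0,0,0,10,0,0,0.00125,0,0,0,10]}}

```text
time_s: 18.35
position: [0.5439, 0.0954, 0.2693]
tcp_rot: [[0.94, 0.342, 0.001], [0.342, -0.94, -0.0], [0.001, 0.0, -1.0]]
contact_force: [-1.3, 0.3, 1.2]
grip_width: 0.288
finger_force: 59.3
```

Request:
{"op": "send_rows", "data": {"targets": [0,0,0.00125,0,0,0,10,0,0,0.00125,0,0,0,10]}}

```text
time_s: 18.55
position: [0.544, 0.0954, 0.2692]
tcp_rot: [[0.94, 0.342, 0.001], [0.342, -0.94, 0.0], [0.001, 0.0, -1.0]]
contact_force: [-2.4, 0.2, 6.1]
grip_width: 0.279
finger_force: 59.8
```

Touched down at 6 N. Easing off 1 mm, opening, and retreating straight up.

Request:
{"op": "send_rows", "data": {"targets": [0,0,-0.00125,0,0,0,10,0,0,-0.00125,0,0,0,10]}}

```text
time_s: 18.75
position: [0.544, 0.0954, 0.2693]
tcp_rot: [[0.94, 0.342, 0.001], [0.342, -0.94, -0.0], [0.001, 0.0, -1.0]]
contact_force: [-1.4, -0.6, 4.3]
grip_width: 0.288
finger_force: 59.3
```

Request:
{"op": "send_rows", "data": {"targets": [0,0,0,0,0,0,30,0,0,0,0,0,0,35,0,0,0,0,0,0,40,0,0,0,0,0,0,50,0,0,0,0,0,0,60,0,0,0,0,0,0,70,0,0,0,0,0,0,80,0,0,0,0,0,0,80,0,0,0,0,0,0,80,0,0,0,0,0,0,80]}}

```text
time_s: 19.75
position: [0.5438, 0.0954, 0.2687]
tcp_rot: [[0.94, 0.342, 0.0], [0.342, -0.94, -0.0], [0.0, 0.0, -1.0]]
contact_force: [0.5, -0.0, -0.1]
grip_width: 0.939
finger_force: 0.0
```

Request:
{"op": "send_rows", "data": {"targets": [0,0,-0.01,0,0,0,80,0,0,-0.03,0,0,0,80,0,0,-0.06,0,0,0,80,0,0,-0.09,0,0,0,80,0,0,-0.12,0,0,0,80,0,0,-0.15,0,0,0,80,0,0,-0.15,0,0,0,80,0,0,-0.15,0,0,0,80]}}

```text
time_s: 20.55
position: [0.544, 0.0954, 0.3893]
tcp_rot: [[0.94, 0.342, 0.002], [0.342, -0.94, -0.0], [0.001, 0.001, -1.0]]
contact_force: [-0.2, -0.5, -0.5]
grip_width: 0.934
finger_force: 0.0
```

```bash
python3 - <<'E'
from h import *
o=status.observe();print(o["time_s"],o["position"],o["contact_force"])
c=cams.read_camera("wrist");s=cams.read_camera("side")
b=cv2.resize(s["image"][130:250,240:370,::-1],None,fx=4,fy=4,interpolation=cv2.INTER_CUBIC)[:480]
a=cv2.resize(c["image"][100:400,180:440,::-1],(260,300)); a=np.vstack([a,np.zeros((180,260,3),np.uint8)])
im=np.hstack([b,a]);print(im.shape);cv2.imwrite("pics/s4.png",im)
E
```

```text
20.55 [0.54400661 0.0953783  0.3893076 ] [-0.16831148 -0.46966917 -0.45433397]
(480, 780, 3)
```

View pics/s4.png

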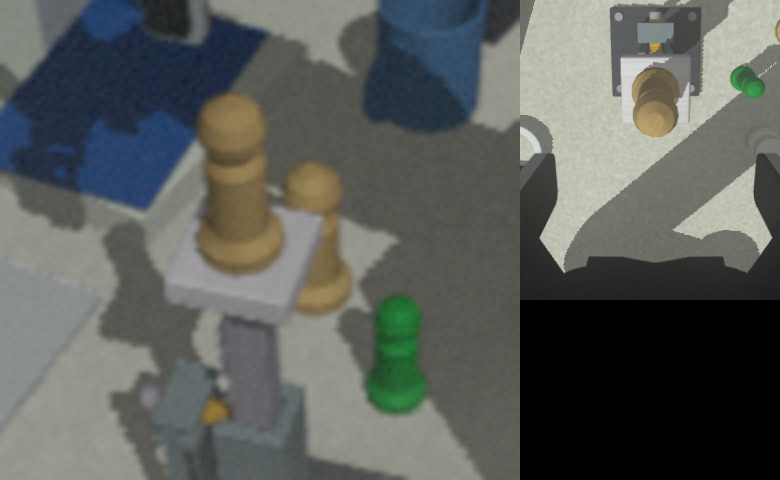

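The figure stands upright and central on the platform: foot (241,243) against platform centre about (247,249) in the side crop, and also centred in the wrist view. The catch is engaged, the bystanders are untouched and the gripper is clear, so I'm handing in.

```bash
python3 -c "
from cell import job
print(job.hand_in())"
```

```text
the job is handed in; nothing more can be done
None
```

The job is handed in: I pulled the column up three clicks (about 50 mm) and it rests on the catch, and the small wooden figure stands upright about mid-platform (within roughly 3 mm by camera), with the other things left alone; the hand-in gave no verdict.

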